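# Find the high pin with the go gauge and point it out

### The job

Four blocks with freshly pressed pins sit in the slide of the go gauge, and one pin is not pressed home. With a fingertip, push the slide by its handle in under the gauge bar until the high pin stops against it (do not force it), push the slide fully back home, and then point out the block that stopped it: hold the fingertips two to three centimetres above its pin for at least two seconds, and finish still pointing there. The handle is only pushed, never taken between the fingers; do not touch or lift the blocks, and leave the other things on the bench where they are.

Things in the scene. Friction and masses are not known exactly. Their poses are not given: they have to be found in the camera images.
- gauge: pin-height go gauge, fixed steel fixture, base 124 x 356 x 12 mm, guide strips 28 mm high. Origin: on the bench, in the slide's centre line; +y: the slide's way in, from the handle under the gauge bar; z up. With the slide home, its four nests are at y = -66, -22, 22, 66 mm and the handle at y = -135 mm (x = 0). Pushed in, the slide can stick out 95 mm past the base's far end.
- gauge_bar: fixed steel bar across the slide's way, 12 mm wide along it, on two columns 95 mm apart, at y = 120 mm of the gauge. Origin: middle of its underside, 59 mm above the bench (bar top 71 mm, nuts and columns to 80 mm). Good pins (tops at 56 mm) pass under it; the high pin (top at 62 mm) runs against it when its nest is 11 mm short of the bar's middle, and stops the slide.
- slide (a joint): travel of the slide along the gauge's +y in m: 0 = home against its stop at the handle end (the start), growing as it is pushed in under the bar, at most 0.2. It carries nests, blocks and handle, has about 3 N of friction and stays where it is left.
- slide_handle (a point): upright black handle post on the slide's outer end: 18 mm diameter (22 mm round its head, 28 mm at its foot), from 44 mm (the slide's top) to 90 mm above the bench; it stands 69 mm from the nearest nest. This point is on its axis, 66 mm above the bench.
- block_a: grey block 30 x 30 x 26 mm with a 10 mm steel pin standing up from the middle of its top; loose, 0.15 kg, upright, 24 mm deep in one of the slide's four nests. Origin: centre of its underside, 20 mm above the bench. Three blocks have pins 10 mm high above the block (36 mm over all); one, not pressed home, 16 mm (42 mm over all). Which one it is, the gauge shows.
- block_b: grey block 30 x 30 x 26 mm with a 10 mm steel pin standing up from the middle of its top; loose, 0.15 kg, upright, 24 mm deep in one of the slide's four nests. Origin: centre of its underside, 20 mm above the bench. Three blocks have pins 10 mm high above the block (36 mm over all); one, not pressed home, 16 mm (42 mm over all). Which one it is, the gauge shows.
- block_c: grey block 30 x 30 x 26 mm with a 10 mm steel pin standing up from the middle of its top; loose, 0.15 kg, upright, 24 mm deep in one of the slide's four nests. Origin: centre of its underside, 20 mm above the bench. Three blocks have pins 10 mm high above the block (36 mm over all); one, not pressed home, 16 mm (42 mm over all). Which one it is, the gauge shows.
- block_d: grey block 30 x 30 x 26 mm with a 10 mm steel pin standing up from the middle of its top; loose, 0.15 kg, upright, 24 mm deep in one of the slide's four nests. Origin: centre of its underside, 20 mm above the bench. Three blocks have pins 10 mm high above the block (36 mm over all); one, not pressed home, 16 mm (42 mm over all). Which one it is, the gauge shows.
- reject_bin: open red bin, 190 x 120 x 52 mm, fixed, to the right of the gauge; stays empty. Origin: centre of its underside.
- caliper: loose digital caliper, 226 mm long, lying behind the gauge. A bystander. Origin: middle of its length, on the bench.
- gauge_set: loose wooden cradle with five step gauges, 110 x 45 x 38 mm, behind the gauge. A bystander. Origin: centre of its underside.
- stamp: loose turned wooden hand stamp, 27 mm diameter, 63 mm high, standing left of the gauge. A bystander. Origin: centre of its underside.

How it is judged:
On the way, in this order (a step that is already met when the one before it is completed fails the run):
1. the slide is pushed in until the high pin stands against the gauge bar (within 3 mm) (y of block_c in the frame of gauge_bar above -0.014 m), for 0.2 s.
2. the slide is pushed back home (within 6 mm of its stop) (value of joint slide below 0.006 m), for 0.2 s.
3. the fingertips dwell for two seconds just above the pin that stopped the slide: grasp point within 16 mm of the pin's axis, 20 to 80 mm above its top (horizontal distance between the grasp point and block_c below 0.016 m and z of the grasp point in the frame of block_c between 0.062 and 0.122 m), for 2 s.
At the end, for the whole second after the job is handed in: The grasp point is still within 16 mm of the high pin's axis and 20 to 80 mm above its top, touching nothing; the slide is home (within 6 mm) and at rest; all four blocks are at rest and upright (within 0.12 rad), down in their nests (within 4 mm) (all of step 3 and value of joint slide below 0.006 m and velocity of joint slide below 0.01 m/s and angle between each of block_a, block_b, block_c, block_d's own z axis and vertical below 0.12 rad and z of each of block_a, block_b, block_c, block_d in the frame of gauge below 0.024 m and linear speed of each of block_a, block_b, block_c, block_d below 0.02 m/s).
It fails at once if a block is touched by the robot (contact force between any of the fingers, the arm and block_a above 0.5 N or contact force between any of the fingers, the arm and block_b above 0.5 N or contact force between any of the fingers, the arm and block_c above 0.5 N or contact force between any of the fingers, the arm and block_d above 0.5 N).
It fails at once if a block is lifted more than 8 mm or tipped out of its nest (z of any of block_a, block_b, block_c, block_d in the frame of gauge above 0.028 m or angle between any of block_a, block_b, block_c, block_d's own z axis and vertical above 0.4 rad).
It fails at once if the gauge is forced: the high pin is driven against the bar with more than 60 N (contact force between block_c and gauge_bar above 60 N).
It fails at once if the handle is taken between the fingers: the grasp point comes within 11 mm of the handle's axis at the height of the handle (horizontal distance between the grasp point and slide_handle below 0.011 m and z of the grasp point in the frame of slide_handle below 0.03 m).
It fails at once if the caliper, step gauges or hand stamp are moved more than 20 mm (distance of any of caliper, gauge_set, stamp from where it was at the start of the episode above 0.02 m).
It also fails if it takes over 54 s, if anything falls off the work surface, if the arm or the gripper's body presses on something with over 40 N, if the wrist force passes 120 N, or if a joint passes its speed limit or range.

### The arm

A 6-joint arm with a two-finger parallel gripper is mounted at the origin on the work surface; the furniture and walls round the work are solid. World frame = base frame: x ahead of the robot, y to its left, z up, the work surface at z = 0. Lengths are in m, angles in rad, forces in N, time in s.
With the tool pointing down it reaches from about 0.35 to 0.85 m from the base axis. Payload 8.1 kg.
Tool frame: the origin (TCP) lies between the finger pads; the fingertips stand 11 mm ahead of it and the grasp point (between the pads) lies 8 mm behind it; y points along the fingers, x is the direction in which the jaws open and shut, and the axes are right-handed (so a half turn about y gives the same grasp; the last joint's range is limited). The gripper opens to 93 mm and grips with 3 to 60 N. Pads are 15 mm wide; open, the fingers measure 128 mm over their backs; the gripper's body (75 mm by 188 mm) begins 65 mm behind the grasp point.
Start: joints at [1.236, 0.13, 1.488, -0, 1.523, -0.085], TCP at [0.148, 0.581, 0.23] pointing down, gripper open.
Joint ranges: [-2.96, 2.96], [-0.89, 2.26], [0.02, 2.5], [-1.34, 4.48], [0, 2.73], [-2.66, 2.66]. Speed limits (rad/s): [2.39, 2.39, 2.79, 3.14, 3.14, 3.14].

### API

Orientations are given as a rotation vector (axis times angle).
In Python, from plant import readout, optics, robot gives the robot as it stands.
- The arm moves only by the shell command python3 -m creep 'ROWS' [FORCE]. ROWS is JSON, a list that holds one entry, the list of rows, each a list of 7 numbers: the closure, from 0 (fully open) to 1 (shut), then the shift along the tool's x, y, z in cm, then the turn, a rotation vector about the tool's x, y, z in degrees. In form: [[[grip, x, y, z, wx, wy, wz], ...]]. A call has exactly 8 rows; each row shifts and turns the pose as measured when the row begins, along the tool's axes as they then stand; what a row does not reach is not made up. A row lasts 1/10 s, in which the tool goes at most 50 mm and 8.59 degrees, less where a joint would pass 70% of its speed; a pose out of reach is approached as far as the arm can. A call is refused whole if a number of a shift passes 5 or a number of a turn 8.59, either way. A call with a gripper value outside its range is refused whole. The fingers move at their own pace and stop on an object; FORCE is the grip in N (left out, the last holds). Time passes only in rows, so rows that do not move let the fingers close, or fill a call up. It gives the time, the measured TCP pose, the force and the opening at its end, in the units of the state.
- readout.read_state(): the state, without advancing time (a new reading comes with each control period).
- optics.read_camera(name): name is "scene" or "side" or "wrist"; returns a dict with "frame" (420x560x3 uint8, red, green, blue), "depth" (420x560 float32, m along the optical axis (not along the pixel's ray), 0 where there is no reading), "intrinsics" (3x3 intrinsics, pixels), "dist_coeffs" ([k1, k2, p1, p2, k3] as OpenCV has them; the pictures are not rectified), "R" (3x3) and "t" (3): a world point X has camera coordinates R X + t. Camera axes: x right, y down, z forward; pixel columns grow to the right and rows downward; lengths in m; the calibration is good to about 2 mm. A picture is of the moment at which its call begins.
- robot.close_job(): hands the job in, once; it reports no verdict.
The state is a dict: "t": time; "q": joint angles; "dq": joint speeds; "joint_torque": joint torques, N m; "tool_pos": TCP position; "orientation": TCP orientation; "force": force on the tool from outside, world axes, zero at the start; "wrist_torque": the same for the moment, N m; "opening": finger opening in m.
Only numpy, scipy, OpenCV 4.12 (cv2) and the standard library are available. Lean on these libraries where they do the work, as an engineer would, in place of code of your own. Each camera call takes 0.05 s, during which the arm holds its last target. There are 200 camera calls.

## Working session

There is one attempt and no reset: what is moved stays moved. The work goes in short steps, Python scripts to look and compute and a shell command to move; the robot and the scene stay as the last step left them, time stands still between calls to the robot, and variables do not carry over. Pictures are saved under pics/ and viewed, about 8 in all and at most 12, crops included, and the job is handed in when it is done.

```bash
ls; mkdir -p pics
cat > h.py <<'E'
import numpy as np, cv2
from plant import readout, optics, robot
from scipy.spatial.transform import Rotation as Ro
def world(c):
    K,d=np.array(c["intrinsics"],float),np.array(c["dist_coeffs"],float); D=c["depth"]
    h,w=D.shape; u,v=np.meshgrid(np.arange(w),np.arange(h))
    n=cv2.undistortPoints(np.stack([u,v],-1).reshape(-1,1,2).astype(float),K,d).reshape(h,w,2)
    P=np.dstack([n[...,0]*D,n[...,1]*D,D])
    return (P-np.array(c["t"]))@np.array(c["R"])
def project(c,X):
    return cv2.projectPoints(np.atleast_2d(X).astype(float),cv2.Rodrigues(np.array(c["R"]))[0],np.array(c["t"],float),np.array(c["intrinsics"],float),np.array(c["dist_coeffs"],float))[0].reshape(-1,2)
def ray(c,uv,z):
    n=cv2.undistortPoints(np.array([[uv]],float),np.array(c["intrinsics"],float),np.array(c["dist_coeffs"],float)).ravel()
    R=np.array(c["R"]);o=-R.T@np.array(c["t"]);d=R.T@np.array([n[0],n[1],1]);return o+d*(z-o[2])/d[2]
def save(c,name): cv2.imwrite("pics/"+name,c["frame"][...,::-1])
E
python3 - <<'E'
from h import *
s=readout.read_state();print({k:np.round(v,3).tolist() for k,v in s.items()})
print(Ro.from_rotvec(s["orientation"]).as_matrix().round(3))
ims=[]
for n in ("scene","side","wrist"):
    c=optics.read_camera(n);np.save(n+"0.npy",c,allow_pickle=True);save(c,n+"0.png")
    print(n,(-np.array(c["R"]).T@np.array(c["t"])).round(3))
E
```

```text
pics
{'t': 0.0, 'q': [1.236, 0.131, 1.489, -0.0, 1.523, -0.085], 'dq': [0.001, -0.0, 0.002, 0.001, 0.001, 0.002], 'joint_torque': [-0.002, -55.985, -49.174, 0.076, 0.036, -0.0], 'tool_pos': [0.148, 0.581, 0.229], 'orientation': [-1.318, -1.022, 1.025], 'force': [-0.449, -0.631, 0.358], 'wrist_torque': [-0.031, -0.033, -0.032], 'opening': 0.093}
[[ 0.247 -0.001 -0.969]
 [ 0.969 -0.002  0.247]
 [-0.002 -1.     0.   ]]
scene [-0.473 -0.729  0.996]
side [0.578 0.956 0.441]
wrist [0.076 0.601 0.382]
```

View pics/scene0.png

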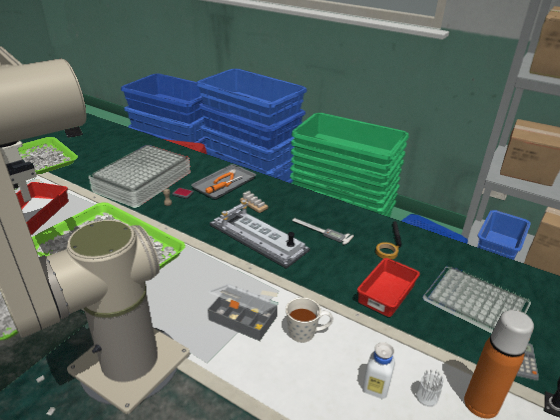

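View pics/side0.png

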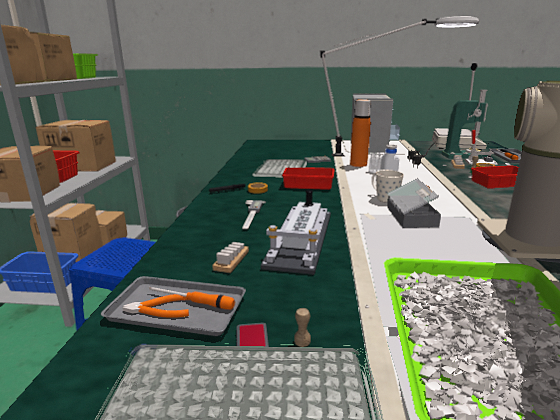

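The scene view shows the handle near (290,240), the bar near (232,212) and the bin at (390,287). The side view shows the bar at about (295,245) and the handle near (309,198). Next I'll enlarge both gauges and measure them.

Run:
```python
from h import *
a=np.load("scene0.npy",allow_pickle=True).item();b=np.load("side0.npy",allow_pickle=True).item()
ca=cv2.resize(a["frame"][185:270,200:330],None,fx=5,fy=3.5*1.0,interpolation=cv2.INTER_CUBIC) if 0 else cv2.resize(a["frame"][185:270,200:320],(400*2//1,566),interpolation=cv2.INTER_CUBIC)
ca=cv2.resize(a["frame"][190:270,205:313],None,fx=3.7,fy=3.7,interpolation=cv2.INTER_CUBIC)
cb=cv2.resize(b["frame"][180:280,250:345],None,fx=4,fy=4,interpolation=cv2.INTER_CUBIC)
H=max(ca.shape[0],cb.shape[0]);f=lambda i:np.vstack([i,np.zeros((H-i.shape[0],i.shape[1],3),np.uint8)])
cv2.imwrite("pics/crop.png",np.hstack([f(ca),f(cb)])[...,::-1])
for n,c in (("scene",a),("side",b)):
    W=world(c);m=(c["depth"]>0)&(W[...,0]>.35)&(W[...,0]<.75)&(W[...,1]>-.25)&(W[...,1]<.3)
    dark=m&(c["frame"].max(2)<70)&(W[...,2]>.048)&(W[...,2]<.1)
    k,l,st,ce=cv2.connectedComponentsWithStats(dark.astype(np.uint8))
    for i in range(1,k):
        if st[i,4]>8:
            p=W[l==i];print(n,"dark",st[i],p.mean(0).round(4),p.min(0).round(3),p.max(0).round(3))
    hi=m&(W[...,2]>.03)&(W[...,2]<.085)&(c["frame"].min(2)>90)
    k,l,st,ce=cv2.connectedComponentsWithStats(hi.astype(np.uint8))
    for i in range(1,k):
        if st[i,4]>15:
            p=W[l==i];print(n,"lite",st[i],p.mean(0).round(4),p.min(0).round(3),p.max(0).round(3))
    t=m&(abs(W[...,2]-.044)<.004);q=W[t][:,:2]
    print(n,"slide top",len(q),q.mean(0).round(3)); 
    print(cv2.minAreaRect(q.astype(np.float32)))
```

```text
scene dark [287 232   7  14  64] [ 0.5897 -0.1111  0.0724] [ 0.581 -0.119  0.049] [ 0.604 -0.098  0.094]
scene lite [221 203  27  23 142] [0.6146 0.1433 0.0626] [0.56  0.128 0.03 ] [0.689 0.157 0.08 ]
scene lite [234 215  67  40 975] [ 0.6006 -0.0094  0.0415] [ 0.556 -0.131  0.03 ] [0.665 0.121 0.084]
scene slide top 669 [ 0.604 -0.003]
((0.609875500202179, 0.007688939571380615), (0.27414196729660034, 0.11029613018035889), 83.1961669921875)
side dark [306 190   7  14  85] [ 0.5924 -0.1018  0.0705] [ 0.584 -0.115  0.048] [ 0.602 -0.095  0.088]
side lite [ 267  203   54   47 1164] [0.6125 0.0566 0.0484] [ 0.56  -0.128  0.03 ] [0.688 0.162 0.079]
side slide top 658 [ 0.606 -0.005]
((0.6096524000167847, 0.011733487248420715), (0.2855214774608612, 0.10502918809652328), 83.17407989501953)
```

View pics/crop.png

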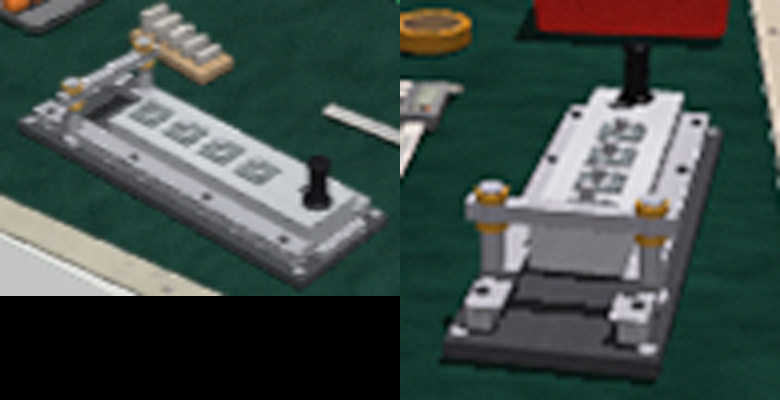

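The gauge axis is at about 83.2° in world. The handle axis is near (0.591,-0.107), which puts the gauge origin at about (0.607,0.027) and the bar at about (0.62,0.146). I'll swing there with the fingers shut, with tool z ending along the gauge's +y.

```bash
python3 -m creep '[[[1,-0.2,0,-5,0,4.5,0],[1,-0.2,0,-5,0,4.5,0],[1,-0.2,0,-5,0,4.5,0],[1,-0.2,0,-5,0,4.5,0],[1,-0.2,0,-5,0,4.5,0],[1,-0.2,0,-5,0,4.5,0],[1,-0.2,0,-5,0,4.5,0],[1,-0.2,0,-5,0,4.5,0]]]' 10
```

```text
t: 0.95
tool_pos: [0.4778, 0.3706, 0.2248]
orientation: [-1.505, -0.529, 0.538]
force: [-0.0, -0.1, -0.6]
opening: 0.0337
```

Run:
```python
from h import *
P={}
for n in ("scene","side"):
    c=np.load(n+"0.npy",allow_pickle=True).item();W=world(c)
    m=(c["depth"]>0)&(W[...,0]>.5)&(W[...,0]<.72)&(W[...,1]>.11)&(W[...,1]<.18)&(W[...,2]>.066)&(W[...,2]<.085)
    q=W[m];print(n,"bar",len(q),q.mean(0).round(4),cv2.minAreaRect(q[:,:2].astype(np.float32)))
    m=(c["depth"]>0)&(W[...,0]>.3)&(W[...,0]<.9)&(W[...,1]>-.6)&(W[...,1]<-.15)&(c["frame"][...,0]>120)&(c["frame"][...,1]<60)&(W[...,2]<.06)
    q=W[m];print(n,"bin",q.min(0).round(3),q.max(0).round(3))
```

```text
scene bar 99 [0.6201 0.1434 0.0717] ((0.6191741228103638, 0.14208704233169556), (0.023267177864909172, 0.11748171597719193), 79.96015167236328)
scene bin [ 0.503 -0.509 -0.008] [ 0.77  -0.382  0.055]
side bar 227 [0.625  0.1486 0.0712] ((0.6265652775764465, 0.14779341220855713), (0.0191560760140419, 0.12324456125497818), 83.187744140625)
side bin [ 0.505 -0.511  0.003] [ 0.695 -0.375  0.051]
```

```bash
python3 -m creep '[[[1,-0.2,-0.1,-5,0,4.5,0],[1,-0.2,-0.1,-5,0,4.5,0],[1,-0.2,-0.1,-5,0,4.5,0],[1,-0.2,-0.1,-5,0,4.5,0],[1,-0.2,-0.1,-5,0,4.5,0],[1,-0.2,-0.1,-5,0,4.5,0],[1,-0.2,-0.1,-5,0,4.5,0],[1,0,0,0,0,0,0]]]'
cat > rel.py <<'E'
from h import *
H=np.array([.591,-.107,.066]);A=np.radians(83.)
def info():
    s=readout.read_state();R=Ro.from_rotvec(s["orientation"]).as_matrix();p=np.array(s["tool_pos"])
    G=np.array([[np.sin(A),-np.cos(A),0],[np.cos(A),np.sin(A),0],[0,0,1]])
    print("t",round(s["t"],2),"TCP",p.round(4),"rel handle in gauge axes (mm)",(G@(p-H)*1e3).round(1),"F gauge",(G@np.array(s["force"])).round(1))
    a=lambda v:round(np.degrees(np.arctan2(v[1],v[0])),1)
    print("az toolx",a(R[:,0]),"toolz",a(R[:,2]),"want 83; y:",R[:,1].round(3),"open",round(s["opening"],4))
    return s,R,p
if __name__=="__main__": info()
E
python3 rel.py
```

```text
t: 1.75
tool_pos: [0.611, 0.0456, 0.2283]
orientation: [-1.575, -0.071, 0.086]
force: [-0.1, 0.4, 0.7]
opening: 0.0005
t 1.75 TCP [0.611  0.0456 0.2283] rel handle in gauge axes (mm) [  1.2 153.9 162.3] F gauge [-0.1  0.4  0.7]
az toolx 5.7 toolz 95.7 want 83; y: [-0.009 -0.006 -1.   ] open 0.0005
```

```bash
python3 -m creep '[[[1,0,0,0,0,6.4,0],[1,0,0,0,0,6.4,0],[1,0,0,-4.8,0,0,0],[1,0,0,-4.8,0,0,0],[1,0,0,-4.8,0,0,0],[1,0,0,-4.8,0,0,0],[1,0,0,0,0,0,0],[1,0,0,0,0,0,0]]]'
python3 - <<'E'
from rel import *
info();c=optics.read_camera("wrist");np.save("w1.npy",c,allow_pickle=True);save(c,"w1.png")
print((-np.array(c["R"]).T@np.array(c["t"])).round(3))
E
```

```text
t: 2.55
tool_pos: [0.5833, -0.1486, 0.2259]
orientation: [-1.572, 0.113, -0.092]
force: [0.2, 1.0, -0.5]
opening: 0.0005
t 2.55 TCP [ 0.5833 -0.1486  0.2259] rel handle in gauge axes (mm) [ -2.6 -42.2 159.9] F gauge [ 0.1  1.  -0.5]
az toolx -7.5 toolz 82.5 want 83; y: [-0.014 -0.003 -1.   ] open 0.0005
[ 0.595 -0.073  0.379]
```

View pics/w1.png

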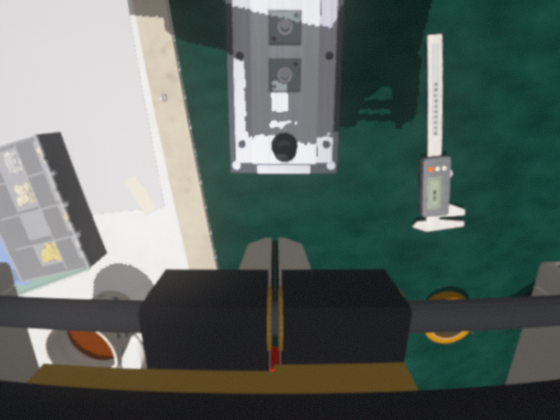

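The wrist view shows the handle head at (285,147), two block pins at (285,75) and (285,27), and the shut fingers at about (275,250). Next I'll cast these points onto their heights.

Run:
```python
from rel import *
c=np.load("w1.npy",allow_pickle=True).item();g=c["frame"];W=world(c)
m=np.zeros(g.shape[:2],np.uint8);m[128:168,262:308]=(g[128:168,262:308].max(2)<45)
k,l,st,ce=cv2.connectedComponentsWithStats(m);i=1+st[1:,4].argmax();print(st[i],ce[i])
q=W[l==i];q=q[q[:,2]>.084];print("head depth",len(q),q.mean(0).round(4),q.min(0).round(3),q.max(0).round(3),"ray",ray(c,ce[i],.09).round(4))
for uv in ((285,75),(285,27)):
    print("pin",ray(c,uv,.056).round(4), W[uv[1]-4:uv[1]+5,uv[0]-4:uv[0]+5,2].max().round(4))
# base outer end and sides
m=(W[...,2]>.02)&(W[...,2]<.05)&(c["depth"]>0)
q=W[m&(W[...,0]>.52)&(W[...,0]<.68)][:,:2].astype(np.float32);print(cv2.minAreaRect(q))
```

```text
Traceback (most recent call last):
ValueError: attempt to get argmax of an empty sequence
```

Run:
```python
from rel import *
c=np.load("w1.npy",allow_pickle=True).item();g=c["frame"];W=world(c)
print(g[147,275:296].max(1).tolist(),W[147,270:300:3,2].round(3).tolist())
m=np.zeros(g.shape[:2],np.uint8);m[125:170,258:312]=(W[125:170,258:312,2]>.08)
k,l,st,ce=cv2.connectedComponentsWithStats(m)
for i in range(1,k):
  if st[i,4]>30:
    q=W[l==i];print("head",st[i],ce[i],len(q),q.mean(0).round(4),q.min(0).round(3),q.max(0).round(3),"ray",ray(c,ce[i],.09).round(4))
for uv in ((285,75),(285,27)):
    print("pin",ray(c,uv,.056).round(4), W[uv[1]-4:uv[1]+5,uv[0]-4:uv[0]+5,2].max().round(4))
m=(W[...,2]>.024)&(W[...,2]<.05)&(c["depth"]>0)&(W[...,0]>.5)&(W[...,0]<.68)&(W[...,1]>-.2)
k,l,st,ce=cv2.connectedComponentsWithStats(m.astype(np.uint8));i=1+st[1:,4].argmax()
print(cv2.minAreaRect(W[l==i][:,:2].astype(np.float32)))
```

```text
[53, 53, 55, 56, 56, 55, 55, 55, 53, 55, 55, 52, 53, 54, 56, 56, 50, 51, 54, 51, 60] [0.043, 0.086, 0.087, 0.086, 0.089, 0.088, 0.088, 0.088, 0.086, 0.045]
head [273 139  24  23 438] [284.2716895  149.92694064] 438 [ 0.596  -0.1062  0.0884] [ 0.586 -0.117  0.083] [ 0.607 -0.073  0.379] ray [ 0.596 -0.106  0.09 ]
pin [ 0.6055 -0.0399  0.056 ] 0.3791
pin [0.6107 0.0022 0.056 ] 0.057
((0.6041783690452576, -0.04516325891017914), (0.1618547886610031, 0.10593708604574203), 82.71119689941406)
```

```bash
sed -i 's/\[.591,-.107,.066\]/[.595,-.106,.066]/' rel.py
python3 -m creep '[[[1,0.8,0,0,0,0,0],[1,0,4,0,0,0,0],[1,0,4,0,0,0,0],[1,0,4,0,0,0,0],[1,0,2.5,0,0,0,0],[1,0,1,0,0,0,0],[1,0,0,0,0,0,0],[1,0,0,0,0,0,0]]]'
python3 rel.py
```

```text
t: 3.4
tool_pos: [0.5973, -0.139, 0.0688]
orientation: [-1.573, 0.096, -0.085]
force: [0.4, -0.4, 0.0]
opening: 0.0003
t 3.4 TCP [ 0.5973 -0.139   0.0688] rel handle in gauge axes (mm) [  6.3 -32.5   2.8] F gauge [ 0.4 -0.3  0. ]
az toolx -6.6 toolz 83.4 want 83; y: [-0.007 -0.004 -1.   ] open 0.0003
```

```bash
python3 -m creep '[[[1,-0.6,0.3,0,0,0,0],[1,0,0,0.4,0,0,0],[1,0,0,0.4,0,0,0],[1,0,0,0.4,0,0,0],[1,0,0,0.4,0,0,0],[1,0,0,0.4,0,0,0],[1,0,0,0.4,0,0,0],[1,0,0,0,0,0,0]]]'
python3 rel.py
```

```text
t: 4.2
tool_pos: [0.5974, -0.1144, 0.0716]
orientation: [-1.577, 0.089, -0.092]
force: [0.9, -1.4, -0.4]
opening: 0.0004
t 4.2 TCP [ 0.5974 -0.1144  0.0716] rel handle in gauge axes (mm) [ 3.4 -8.   5.6] F gauge [ 1.  -1.3 -0.4]
az toolx -6.6 toolz 83.4 want 83; y: [ 0.001 -0.008 -1.   ] open 0.0004
```

```bash
python3 -m creep '[[[1,-0.1,0.1,0.4,0,0,0],[1,-0.1,0.1,0.4,0,0,0],[1,-0.1,0.1,0.4,0,0,0],[1,0,0.1,0.4,0,0,0],[1,0,0.1,0.3,0,0,0],[1,0,0.1,0.2,0,0,0],[1,0,0.1,0.2,0,0,0],[1,0,0,0,0,0,0]]]'
python3 - <<'E'
from rel import *
info();c=optics.read_camera("side");np.save("s2.npy",c,allow_pickle=True)
W=world(c);q=W[150:230,280:345].reshape(-1,3)
im=cv2.resize(c["frame"][150:280,240:350],None,fx=4.5,fy=4.5,interpolation=cv2.INTER_CUBIC);cv2.imwrite("pics/s2.png",im[...,::-1])
E
```

```text
t: 5.0
tool_pos: [0.5989, -0.0899, 0.066]
orientation: [-1.578, 0.086, -0.095]
force: [0.5, -1.3, 1.6]
opening: 0.0006
t 5.0 TCP [ 0.5989 -0.0899  0.066 ] rel handle in gauge axes (mm) [ 1.9 16.4  0. ] F gauge [ 0.6 -1.2  1.6]
az toolx -6.6 toolz 83.4 want 83; y: [ 0.005 -0.01  -1.   ] open 0.0006
```

View pics/s2.png

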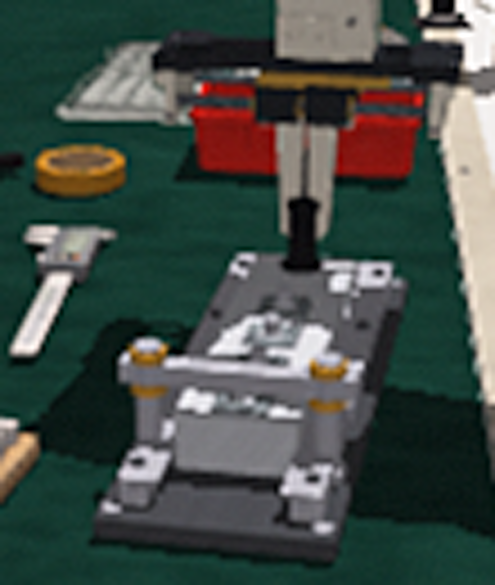

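The side view shows the shut fingers centred behind the handle and the slide partly under the bar. I'll step gently past the first candidate stop.

```bash
python3 -m creep '[[[1,0,0,0.2,0,0,0],[1,0,0,0.2,0,0,0],[1,0,0,0.15,0,0,0],[1,0,0,0.15,0,0,0],[1,0,0,0.15,0,0,0],[1,0,0,0.15,0,0,0],[1,0,0,0.15,0,0,0],[1,0,0,0.15,0,0,0]]]'
python3 rel.py
```

```text
t: 5.85
tool_pos: [0.5999, -0.0821, 0.0662]
orientation: [-1.587, 0.088, -0.096]
force: [-1.2, -10.4, 1.2]
opening: 0.0007
t 5.85 TCP [ 0.5999 -0.0821  0.0662] rel handle in gauge axes (mm) [ 2.  24.3  0.2] F gauge [  0.1 -10.4   1.2]
az toolx -6.7 toolz 83.3 want 83; y: [ 0.004 -0.018 -1.   ] open 0.0007
```

```bash
python3 -m creep '[[[1,0,0,0.15,0,0,0],[1,0,0,0.15,0,0,0],[1,0,0,0.15,0,0,0],[1,0,0,0.15,0,0,0],[1,0,0,0.15,0,0,0],[1,0,0,0.15,0,0,0],[1,0,0,0.15,0,0,0],[1,0,0,0.15,0,0,0]]]'
python3 rel.py
```

```text
t: 6.65
tool_pos: [0.5998, -0.0825, 0.0663]
orientation: [-1.605, 0.093, -0.099]
force: [-1.4, -10.2, 1.4]
opening: 0.0004
t 6.65 TCP [ 0.5998 -0.0825  0.0663] rel handle in gauge axes (mm) [ 1.9 23.9  0.3] F gauge [ -0.2 -10.3   1.4]
az toolx -7.0 toolz 83.0 want 83; y: [ 0.002 -0.037 -0.999] open 0.0004
```

It stopped at about 41 mm of travel with a steady 10 N, which fits the first stop (43 mm, nest at +66). I'll check the handle's displacement with the cameras.

Run:
```python
from rel import *
d=np.array([np.cos(A),np.sin(A)])
def handle(c):
    W=world(c);m=(c["depth"]>0)&(abs(W[...,0]-.595)<.03)&(W[...,1]>-.14)&(W[...,1]<-.03)&(c["frame"].max(2)<70)&(W[...,2]>.05)&(W[...,2]<.1)
    k,l,st,ce=cv2.connectedComponentsWithStats(m.astype(np.uint8));i=1+st[1:,4].argmax();q=W[l==i];return np.median(q,0),st[i]
p0=handle(np.load("side0.npy",allow_pickle=True).item());c=optics.read_camera("side");p1=handle(c)
print(p0,p1,"travel mm",((p1[0]-p0[0])[:2]@d*1e3).round(1))
s=optics.read_camera("scene");save(s,"sc3.png")
c=optics.read_camera("wrist");save(c,"w3.png")
W=world(c);
m=np.array((W[...,2]>.083)&(W[...,2]<.093)&(abs(W[...,0]-.6)<.02)&(W[...,1]>-.09)&(W[...,1]<-.04)&(c["frame"].max(2)<75));print("wrist head",m.sum(),W[m].mean(0).round(4))
cv2.imwrite("pics/c3.png",np.hstack([c["frame"],cv2.resize(s["frame"][180:270,210:260],(233,420),interpolation=cv2.INTER_CUBIC)])[...,::-1])
```

```text
(array([ 0.59310059, -0.10142625,  0.07138457]), array([306, 190,   7,  14,  82], dtype=int32)) (array([ 0.59873691, -0.05689357,  0.07271996]), array([303, 190,   7,  19,  88], dtype=int32)) travel mm 44.9
wrist head 1729 [ 0.6022 -0.0609  0.0871]
```

View pics/c3.png

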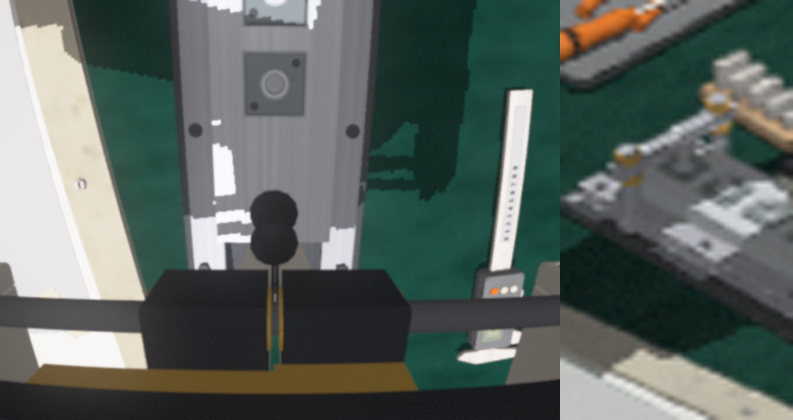

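The handle head (273,212) is about 45 mm from home by both the side and wrist views. The only stop that fits is 43 mm, so the high pin is in nest y=+66, 201 mm from the handle. Next I'll back off, lift over the handle and come down on its bar side.

```bash
python3 -m creep '[[[1,0,0,-1,0,0,0],[1,0,0,-1,2,0,0],[1,0,-3,0,0,0,0],[1,0,-3,0,0,0,0],[1,0,-0.5,0,0,0,0],[1,0,0,0,0,0,0],[1,0,0,0,0,0,0],[1,0,0,0,0,0,0]]]'
python3 rel.py
```

```text
t: 7.6
tool_pos: [0.593, -0.1005, 0.1273]
orientation: [-1.562, 0.097, -0.091]
force: [0.3, -0.5, 0.0]
opening: 0.0003
t 7.6 TCP [ 0.593  -0.1005  0.1273] rel handle in gauge axes (mm) [-2.7  5.2 61.3] F gauge [ 0.3 -0.5  0. ]
az toolx -6.9 toolz 83.1 want 83; y: [-0.003  0.007 -1.   ] open 0.0003
```

```bash
python3 -m creep '[[[1,0.1,0,2.5,0,0,0],[1,0,0,2.5,0,0,0],[1,0,0,1.6,0,0,0],[1,0,0,0,0,0,0],[1,0,0,0,0,0,0],[1,0,0,0,0,0,0],[1,0,0,0,0,0,0],[1,0,0,0,0,0,0]]]'
python3 rel.py
```

```text
t: 8.4
tool_pos: [0.5982, -0.0348, 0.1205]
orientation: [-1.562, 0.106, -0.084]
force: [0.6, 0.2, 1.2]
opening: 0.0005
t 8.4 TCP [ 0.5982 -0.0348  0.1205] rel handle in gauge axes (mm) [-5.5 71.  54.5] F gauge [0.5 0.2 1.2]
az toolx -6.9 toolz 83.1 want 83; y: [-0.013  0.008 -1.   ] open 0.0005
```

```bash
python3 -m creep '[[[1,0.5,0,0,0,0,0],[1,0,1.5,0,0,0,0],[1,0,1.5,0,0,0,0],[1,0,1,0,0,0,0],[1,0,0.8,0,0,0,0],[1,0,0,0,0,0,0],[1,0,0,0,0,0,0],[1,0,0,0,0,0,0]]]'
python3 rel.py
```

```text
t: 9.2
tool_pos: [0.6015, -0.0362, 0.0662]
orientation: [-1.562, 0.11, -0.083]
force: [0.0, -0.2, -0.6]
opening: 0.0008
t 9.2 TCP [ 0.6015 -0.0362  0.0662] rel handle in gauge axes (mm) [-2.  70.   0.2] F gauge [ 0.  -0.2 -0.6]
az toolx -7.0 toolz 83.0 want 83; y: [-0.016  0.008 -1.   ] open 0.0008
```

```bash
python3 -m creep '[[[1,0.1,0,-0.4,0,0,0],[1,0.1,0,-0.4,0,0,0],[1,0,0,-0.4,0,0,0],[1,0,0,-0.4,0,0,0],[1,0,0,-0.4,0,0,0],[1,0,0,-0.4,0,0,0],[1,0,0,-0.4,0,0,0],[1,0,0,-0.4,0,0,0]]]'
python3 rel.py
```

```text
t: 10.0
tool_pos: [0.6001, -0.069, 0.0673]
orientation: [-1.559, 0.108, -0.083]
force: [-0.3, 2.6, -0.0]
opening: 0.0004
t 10.0 TCP [ 0.6001 -0.069   0.0673] rel handle in gauge axes (mm) [ 0.5 37.4  1.3] F gauge [-0.6  2.5 -0. ]
az toolx -7.0 toolz 83.0 want 83; y: [-0.015  0.01  -1.   ] open 0.0004
```

```bash
python3 -m creep '[[[1,0,0,-0.4,0,0,0],[1,0,0,-0.4,0,0,0],[1,0,0,-0.4,0,0,0],[1,0,0,-0.3,0,0,0],[1,0,0,-0.2,0,0,0],[1,0,0,-0.2,0,0,0],[1,0,0,-0.2,0,0,0],[1,0,0,-0.2,0,0,0]]]'
python3 rel.py
```

```text
t: 10.8
tool_pos: [0.5975, -0.0886, 0.0673]
orientation: [-1.55, 0.107, -0.083]
force: [0.0, 11.9, 1.3]
opening: 0.0004
t 10.8 TCP [ 0.5975 -0.0886  0.0673] rel handle in gauge axes (mm) [ 0.3 17.6  1.3] F gauge [-1.4 11.8  1.3]
az toolx -6.9 toolz 83.0 want 83; y: [-0.014  0.019 -1.   ] open 0.0004
```

```bash
python3 -m creep '[[[1,0,0,-0.2,0,0,0],[1,0,0,-0.2,0,0,0],[1,0,0,-0.2,0,0,0],[1,0,0,-0.2,0,0,0],[1,0,0,-0.2,0,0,0],[1,0,0,-0.2,0,0,0],[1,0,0,-0.2,0,0,0],[1,0,0,-0.2,0,0,0]]]'
python3 rel.py
```

```text
t: 11.6
tool_pos: [0.5974, -0.0881, 0.0675]
orientation: [-1.527, 0.1, -0.078]
force: [1.1, 11.4, 0.9]
opening: 0.0002
t 11.6 TCP [ 0.5974 -0.0881  0.0675] rel handle in gauge axes (mm) [ 0.2 18.1  1.5] F gauge [-0.3 11.5  0.9]
az toolx -6.5 toolz 83.5 want 83; y: [-0.012  0.042 -0.999] open 0.0002
```

It is home: stopped at rel ~18 mm with 11 N. I'll back off, straighten, lift, and go to the pin, about 201 mm from the handle along the slide.

```bash
python3 -m creep '[[[1,0,0,1,0,0,0],[1,0,-0.5,0.5,-2.4,0,0],[1,0,-3.5,0,0,0,0],[1,0,-3.5,0,0,0,0],[1,0,0,3,0,0,0],[1,0,0,3,0,0,0],[1,0,0,0,0,0,0],[1,0,0,0,0,0,0]]]'
python3 - <<'E'
from rel import *
info();c=optics.read_camera("wrist");np.save("w4.npy",c,allow_pickle=True);save(c,"w4.png")
c=optics.read_camera("side");np.save("s4.npy",c,allow_pickle=True)
E
```

```text
t: 12.4
tool_pos: [0.6099, -0.0139, 0.148]
orientation: [-1.578, 0.099, -0.083]
force: [-0.9, 0.2, 0.1]
opening: 0.0008
t 12.4 TCP [ 0.6099 -0.0139  0.148 ] rel handle in gauge axes (mm) [ 3.5 93.2 82. ] F gauge [-1.   0.1  0.1]
az toolx -6.7 toolz 83.3 want 83; y: [-0.011 -0.009 -1.   ] open 0.0008
```

View pics/w4.png

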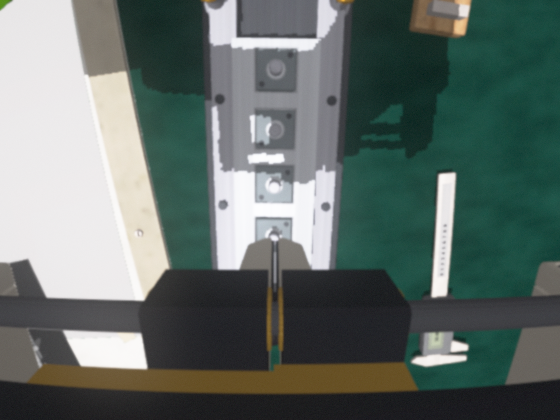

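The wrist view shows all four pins at about (276,69), (275,129), (274,185) and (274,236), with the bar nuts at the top edge. I'll find the far pin (276,69) from this view and compare it with the dead-reckoned place.

Run:
```python
from rel import *
c=np.load("w4.npy",allow_pickle=True).item();W=world(c);d=np.array([np.cos(A),np.sin(A)])
g=cv2.cvtColor(c["frame"],cv2.COLOR_RGB2GRAY)
for uv,z in (((276,69),.062),((275,129),.056),((274,185),.056),((274,236),.056)):
    w=W[uv[1]-4:uv[1]+5,uv[0]-4:uv[0]+5,2];print(uv,"depth z med",np.median(w).round(4),"ray",ray(c,uv,z).round(4))
print("expected",(H[:2]+.201*d).round(4))
m=(W[...,2]>.082)&(W[...,2]<.3)
from numpy import median
s0=np.load("side0.npy",allow_pickle=True).item();s4=np.load("s4.npy",allow_pickle=True).item()
for s in (s0,s4):
    V=world(s);m=(abs(V[...,0]-.595)<.03)&(V[...,1]>-.14)&(V[...,1]<-.05)&(s["frame"].max(2)<70)&(V[...,2]>.05)&(V[...,2]<.092)
    print("handle side",m.sum(),np.median(V[m],0).round(4))
p=info()[2]; t=H[:2]+.201*d
```

```text
(276, 69) depth z med 0.0606 ray [0.6225 0.0907 0.062 ]
(275, 129) depth z med 0.0545 ray [0.617  0.0496 0.056 ]
(274, 185) depth z med 0.0542 ray [0.6113 0.0074 0.056 ]
(274, 236) depth z med 0.0543 ray [ 0.6063 -0.0348  0.056 ]
expected [0.6195 0.0935]
handle side 82 [ 0.5931 -0.1014  0.0714]
handle side 81 [ 0.5931 -0.1013  0.0716]
t 12.5 TCP [ 0.6096 -0.0144  0.1477] rel handle in gauge axes (mm) [ 3.3 92.7 81.7] F gauge [-0.6  0.7 -0.2]
az toolx -6.7 toolz 83.3 want 83; y: [-0.011 -0.008 -1.   ] open 0.0002
```

Depth agrees: the far pin's top is at 60.6 mm and the others are at about 54.4 mm. The slide is home. The target is about (0.621, 0.092).

```bash
python3 -m creep '[[[1,-0.1,0,3,0,0,0],[1,0,0,3,0,0,0],[1,0,0,3,0,0,0],[1,0,0,1.4,0,0,0],[1,0,0,0,0,0,0],[1,0,0,0,0,0,0],[1,0,0,0,0,0,0],[1,0,0,0,0,0,0]]]'
python3 rel.py
```

```text
t: 13.3
tool_pos: [0.6207, 0.0816, 0.1442]
orientation: [-1.582, 0.111, -0.089]
force: [-0.9, 0.5, -1.0]
opening: 0.0007
t 13.3 TCP [0.6207 0.0816 0.1442] rel handle in gauge axes (mm) [  2.6 189.4  78.2] F gauge [-0.9  0.4 -1. ]
az toolx -7.3 toolz 82.7 want 83; y: [-0.015 -0.012 -1.   ] open 0.0007
```

```bash
python3 -m creep '[[[1,-0.1,0,1,0,0,0],[1,0,1.5,0,0,0,0],[1,0,1.5,0,0,0,0],[1,0,1,0,0,0,0],[1,0,0.4,0,0,0,0],[1,0,0,0,0,0,0],[1,0,0,0,0,0,0],[1,0,0,0,0,0,0]]]'
python3 rel.py
```

```text
t: 14.1
tool_pos: [0.619, 0.0898, 0.0942]
orientation: [-1.583, 0.115, -0.088]
force: [-0.6, 0.1, -0.1]
opening: 0.0004
t 14.1 TCP [0.619  0.0898 0.0942] rel handle in gauge axes (mm) [-1.000e-01  1.972e+02  2.820e+01] F gauge [-0.7  0.  -0.1]
az toolx -7.4 toolz 82.6 want 83; y: [-0.018 -0.013 -1.   ] open 0.0004
```

```bash
python3 -m creep '[[[1,0.2,-0.4,0.2,0,0,0],[1,0,0,0,0,0,0],[1,0,0,0,0,0,0],[1,0,0,0,0,0,0],[1,0,0,0,0,0,0],[1,0,0,0,0,0,0],[1,0,0,0,0,0,0],[1,0,0,0,0,0,0]]]'
python3 -m creep '[[[1,0,0,0,0,0,0],[1,0,0,0,0,0,0],[1,0,0,0,0,0,0],[1,0,0,0,0,0,0],[1,0,0,0,0,0,0],[1,0,0,0,0,0,0],[1,0,0,0,0,0,0],[1,0,0,0,0,0,0]]]'
python3 -m creep '[[[1,0,0,0,0,0,0],[1,0,0,0,0,0,0],[1,0,0,0,0,0,0],[1,0,0,0,0,0,0],[1,0,0,0,0,0,0],[1,0,0,0,0,0,0],[1,0,0,0,0,0,0],[1,0,0,0,0,0,0]]]'
python3 - <<'E'
from rel import *
s,R,p=info();print("grasp",(p-.008*R[:,1]).round(4))
a=optics.read_camera("side");b=optics.read_camera("scene")
f=lambda i,s:cv2.resize(i,s,interpolation=cv2.INTER_CUBIC)
cv2.imwrite("pics/end.png",np.hstack([f(a["frame"][150:280,240:350],(400,473)),f(b["frame"][150:270,200:310],(400,473))])[...,::-1])
V=world(a);m=(abs(V[...,0]-.595)<.03)&(V[...,1]>-.14)&(V[...,1]<-.05)&(a["frame"].max(2)<70)&(V[...,2]>.05)&(V[...,2]<.092)
print("handle side",m.sum(),np.median(V[m],0).round(4))
E
```

```text
t: 14.9
tool_pos: [0.6231, 0.0919, 0.101]
orientation: [-1.582, 0.112, -0.091]
force: [-0.2, 0.5, -0.3]
opening: -0.0001
t: 15.7
tool_pos: [0.6229, 0.0918, 0.1007]
orientation: [-1.582, 0.113, -0.091]
force: [-0.5, -0.1, 0.2]
opening: 0.0005
t: 16.5
tool_pos: [0.6229, 0.0918, 0.1007]
orientation: [-1.582, 0.112, -0.091]
force: [0.4, -0.5, -0.3]
opening: 0.0004
t 16.5 TCP [0.6229 0.0918 0.1007] rel handle in gauge axes (mm) [  3.6 199.8  34.7] F gauge [ 0.4 -0.5 -0.3]
az toolx -7.4 toolz 82.6 want 83; y: [-0.014 -0.013 -1.   ] open 0.0004
grasp [0.623  0.0919 0.1087]
handle side 80 [ 0.5931 -0.101   0.0714]
```

View pics/end.png

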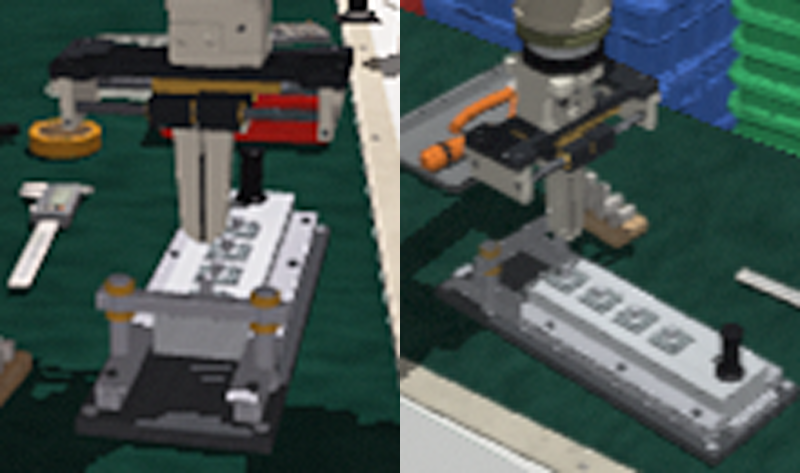

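The final views show the fingertips at side px of about (296,216) and scene px of about (245,211), with the slide home. I'll check those against the projected tip, then dwell a little longer.

```bash
python3 -m creep '[[[1,0,0,0,0,0,0],[1,0,0,0,0,0,0],[1,0,0,0,0,0,0],[1,0,0,0,0,0,0],[1,0,0,0,0,0,0],[1,0,0,0,0,0,0],[1,0,0,0,0,0,0],[1,0,0,0,0,0,0]]]'
python3 - <<'E'
from rel import *
for n in ("side","scene"):
    c=np.load(n+"0.npy",allow_pickle=True).item();print(n,project(c,[[.623,.092,.09],[.621,.092,.062]]).round(1).tolist())
E
```

```text
t: 17.4
tool_pos: [0.6229, 0.0918, 0.1007]
orientation: [-1.582, 0.112, -0.091]
force: [0.2, 0.7, 0.3]
opening: 0.0004
side [[295.4, 214.8], [296.2, 225.3]]
scene [[245.0, 208.5], [244.8, 215.5]]
```

The projected tip matches the pictures in both views, so I'm handing in.

```bash
python3 -c "
from plant import robot; print(robot.close_job())"
```

```text
the job is handed in; nothing more can be done
None
```

The job is handed in, with the fingertips still pointing at the high pin. It is in the nest nearest the gauge bar (gauge y = +66 mm).

- **Push in:** With shut fingers I pushed the handle until the slide stopped. It held there under a steady 10 N. The side and wrist cameras measured 45 mm of travel; the stop for that nest is at 43 mm, and the next possible one is at 87 mm.
- **Push home:** I went over the handle and pushed the slide back against its stop with about 11 N. The side view then showed the handle within 0.5 mm of where it started.
- **Pin check:** Wrist depth put that pin's top at 60.6 mm and the other three at about 54.4 mm, so it agrees with the stop.
- **Pointing:** I held still for over 2.5 s, about 28 mm above the pin and 2 mm from its measured axis, with no contact force. That axis was 2–3 mm off the place worked out from the handle. The tip's projected position matched the last pictures to within about 3 px.

No check failed. I did not measure the bystanders again at the end; they looked undisturbed where the last pictures showed them.

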